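# Line up and lock the decorating wheel

## Robot

A 7-joint arm with a two-finger parallel gripper is mounted at the origin on the work surface. World frame = base frame: x ahead of the robot, y to its left, z up, the work surface at z = 0. Lengths are in mm, angles in rad, forces in N, time in s.
With the tool pointing down it reaches from about 425 to 925 mm from the base axis. Payload 6.8 kg.
Tool frame: the origin (TCP) lies at the very end of the fingers, on their centre line; the grasp point (between the pads) lies env.grasp_offset behind it (env.grasp_offset is the distance from the TCP to the grasp point, in mm); z points along the fingers, y is the direction in which the jaws open and shut (so a half turn about z gives the same grasp; the last joint's range is limited). The gripper opens to 85 mm and grips with 20 to 120 N. Pads are 22 mm wide; open, the fingers measure 114 mm over their backs; the gripper's body (76 mm by 85 mm) begins 54 mm behind the grasp point. The pads swing forward as they close: fully open they stand 13 mm farther back than shut.
Start: joints at [-1.371, 0.477, 0.022, 1.555, -0.011, 1.109, -0.083], TCP at [204.496, 643.295, 231.308] pointing down, gripper open.
Joint ranges: [-2.96, 2.96], [-0.34, 2.1], [-1.41, 1.46], [0.24, 2.44], [-1.37, 4.51], [0.17, 1.92], [-2.96, 2.96]. Speed limits (rad/s): [2.39, 2.39, 3.14, 3.14, 3.14, 3.14, 3.14].

## Interface

Orientations are given as a unit quaternion [w, x, y, z].
In Python, from rig import telemetry, optics, env, nets gives the robot as it stands.
- The arm moves only by the shell command python3 -m pendant 'ROWS'. ROWS is JSON, a list of rows, each an object of numbers: "fingers": the finger opening in mm, from 0 to 85.4; "x", "y", "z": the shift along the tool's x, y, z in mm; "spin": the turn about the tool's z in rad. In form: [{"fingers": .., "x": .., "y": .., "z": .., "spin": ..}, ...]. A call has 1 to 20 rows; each row is the pose to reach, as a shift and turn from the pose commanded when the call began, along the tool's axes at that moment; what a row does not reach only later rows make up. A row lasts 1/12 s, in which the tool goes at most 41.7 mm and 7.16 degrees, less where a joint would pass 70% of its speed; a pose out of reach is approached as far as the arm can. A call with a gripper value outside its range is refused whole. The fingers move at their own pace and stop on an object; the grip force is fixed at half the most. Time passes only in rows, so rows that repeat a pose let the fingers close. It gives the time, the measured TCP pose, the force and the opening at its end, in the units of the state.
- telemetry.read_state(): the state, without advancing time (a new reading comes with each control period).
- optics.snapshot(name): name is "scene" or "top" or "wrist"; returns the picture (384x512x3 uint8, red, green, blue); there is no depth.
- optics.camera_params(name): a dict with "fx", "fy", "cx", "cy" (pixels), "k1" (the pictures are not rectified: a ray, as slopes to the right and down, at radius r is drawn at 1 + k1 r^2 times it, then the intrinsics apply), "rvec" (rotation vector, rad) and "tvec" (3), from world to camera coordinates, as OpenCV has them. Camera axes: x right, y down, z forward; pixel columns grow to the right and rows downward; lengths in mm; the calibration is good to about 2 mm. A picture is of the moment at which its call begins: read the wrist's pose just before it. camera_params takes no time and is no camera call; for the wrist camera it gives the pose at the moment of the call.
- env.close_job(): hands the job in, once; it reports no verdict.
Trained networks look in the newest picture that a camera, given by its name, has taken for a name from the list of things; names that differ only in an ending like _2 or _b are one class to them, and where a whole thing is asked for, a point or a joint stands for the part that bears it (a point fixed in the world has none). Each returns a list of dicts, best first, with "conf" (0 to 1); they miss things now and then, are a little off and sometimes report something else, mostly with a low value. They report only what shows in the picture. A call takes as long as a camera call. They do not tell look-alikes from the thing itself.
- nets.find_in(camera, query): "position" ([row, column] in pixels, amid what is visible of it).
- nets.place_of(camera, query): "position" ([row, column] in pixels: a listed point, or the origin of a listed thing).
The state is a dict: "time_s": time; "joints": joint angles; "qd": joint speeds; "joint_efforts": joint torques, N m; "tcp_pos": TCP position; "tcp_rot": TCP orientation; "wrist_force": force on the tool from outside, world axes, zero at the start; "ft_torque": the same for the moment, N m; "width": finger opening in mm.
Only numpy, scipy, OpenCV 4.12 (cv2) and the standard library are available. Lean on these libraries where they do the work, as an engineer would, in place of code of your own. Each camera call takes 0.05 s, during which the arm holds its last target. There are 200 camera calls.

## Task

Turn the tilted decorating wheel's head (it has a black grip bar) until its orange keyway lines up with the blue slot on the stand, then take the red-handled locking key from its wooden rest and lay it fully home across the two, reaching about equally into each, so that the head is locked. Let go of it there, and leave the cups, bowl, jar and brush where they stand.

Things in the scene. Friction and masses are not known exactly. Their poses are not given: they have to be found in the camera images.
- head (a joint): Angle of the round aluminium wheel head (190 mm across) about its axis, which leans 30 degrees from vertical to the stand's front (-x). Positive is anticlockwise looking down on the face; at 0 the keyway is exactly in line with the stand's slot. Starts at 0.5 to 1.4, range -1.8 to 1.8; light friction (0.1 N m), stays where it is left.
- keyway (a point): Middle of the head's keyway, on its floor (the head's face), 72 mm from the axis; axes as head_grip, turning with the head. The keyway is 17 mm wide between two orange cheeks, 20 mm tall and 12 mm thick; it runs radially from 52 to 93 mm from the axis, open at the rim, closed at the inner end by an orange stop.
- head_grip (a point): On the head's axis, 30 mm above the face, inside the black upright grip bar: 56 mm long, 16 mm thick, 46 mm tall from the face. Axes turn with the head: z along its axis, away from the face; x outward along the keyway. The bar's length lies 40 degrees clockwise of x looking down on the face (along x cos 40 - y sin 40). The gripper must lean 30 degrees with the axis.
- stand_slot (a point): Fixed home point of the key's underside middle: on the level of the slot's floor, 96 mm from the head's axis, in the gap between head and slot. z parallel to the head's axis (leaning 30 degrees), x outward along the slot (uphill), y across. Slot 17 mm wide between blue cheeks 20 mm tall, 12 mm thick, x from 4 to 44 mm, open-ended; the lined-up keyway spans x -44 (stop) to -3 mm.
- key: Loose locking key, about 0.15 kg, upright in its rest at the start. Origin: middle of the underside; x along the blade, z up. Steel blade 84 mm long, 14 mm thick (y), rounded lower edge, 31 mm high; above it a red handle 52 mm long (x), 18 mm thick (y), from 30 to 66 mm height. The same both ways round.
- rest: Fixed wooden key rest, 110 x 75 mm, origin at the middle of its underside. Groove along its x, 17 mm wide, floor 12 mm above the table, walls up to 30 mm above the table.
- stand: Fixed grey stand. Origin on the table below the head's centre; z up, front (low side of the tilted head) -x, slot on the high side +x. Foot plate from -90 to 130 mm in x, 100 mm either way in y. The centre of the head's underside is 120 mm above the origin, the head is 14 mm thick. Stand and rest may swap sides.
- cup_a: White flower-shaped porcelain cup, 64 mm across, 45 mm tall, origin under its centre. Bystander.
- cup_b: Another such cup. Bystander.
- cup_c: Another such cup. Bystander.
- bowl: Blue bowl, 150 mm across, 60 mm tall, origin under its centre. Bystander.
- jar: Amber glass jar, 60 mm across, 80 mm tall, origin under its centre. Bystander.
- brush: Brush, 170 mm long, lying on the table. Bystander.
Not all that is in view belongs to the job. Leave any purple or white look-alike of the key alone.

How it is judged (in metres and radians):
On the way:
1. the head is turned so that its keyway lines up with the stand's slot (value of joint head between -0.06 and 0.06 rad), for 0.2 s.
At the end, for the whole second after the job is handed in: The head's keyway is in line with the stand's slot within 0.06 rad and the key lies at rest in both: its underside's middle within 14 mm along, 5 mm across and 4 mm in height of the home point, its length along the slot within 0.08 rad and leaning less than 0.25 rad from the wheel's axis (all of step 1 and x of key in the frame of stand_slot between -0.014 and 0.014 m and y of key in the frame of stand_slot between -0.005 and 0.005 m and z of key in the frame of stand_slot between -0.004 and 0.004 m and angle between the x axis of key and the x axis of stand_slot, either way round below 0.08 rad and angle between the z axis of key and the z axis of stand_slot, either way round below 0.25 rad and linear speed of key below 0.02 m/s); the robot touches nothing.
It fails at once if a cup, the bowl, the jar or the brush is moved more than 40 mm (distance of any of cup_a, cup_b, cup_c, bowl, jar, brush from where it was at the start of the episode above 0.04 m).
It also fails if it takes over 64 s, if anything falls off the work surface, if the arm or the gripper's body presses on something with over 40 N, if the wrist force passes 120 N, or if a joint passes its speed limit or range.

## Working session

There is one attempt and no reset: what is moved stays moved. The work goes in short steps, Python scripts to look and compute and a shell command to move; the robot and the scene stay as the last step left them, time stands still between calls to the robot, and variables do not carry over. Pictures are saved under pics/ and viewed, about 8 in all and at most 12, crops included, and the job is handed in when it is done.

```bash
mkdir -p pics; ls; cat > h.py <<'E'
import numpy as np,cv2
from scipy.spatial.transform import Rotation as R
from rig import telemetry, optics, env, nets
def cam(n):
    p=optics.camera_params(n); return p,R.from_rotvec(np.ravel(p['rvec'])).as_matrix(),np.ravel(p['tvec']).astype(float)
def proj(P,c):
    p,Rm,t=c; q=np.atleast_2d(P)@Rm.T+t; s=q[:,:2]/q[:,2:]; s=s*(1+p['k1']*(s**2).sum(1,keepdims=True))
    return s*[p['fx'],p['fy']]+[p['cx'],p['cy']]   # col,row
def ray(rc,c):
    p,Rm,t=c; d=np.array([(rc[1]-p['cx'])/p['fx'],(rc[0]-p['cy'])/p['fy']]); s=d.copy()
    for _ in range(20): s=d/(1+p['k1']*(s@s))
    return -Rm.T@t, Rm.T@np.array([s[0],s[1],1])
def onz(rc,c,z):
    o,d=ray(rc,c); return o+d*(z-o[2])/d[2]
def tri(obs):
    A=np.zeros((3,3));b=np.zeros(3)
    for rc,c in obs:
        o,d=ray(rc,c); d=d/np.linalg.norm(d); M=np.eye(3)-np.outer(d,d); A+=M;b+=M@o
    return np.linalg.solve(A,b)
def snap(n,name=None,scale=1,crop=None):
    im=optics.snapshot(n)
    if name:
        v=im if crop is None else im[crop[0]:crop[1],crop[2]:crop[3]]
        cv2.imwrite('pics/'+name,cv2.resize(v[...,::-1],None,fx=scale,fy=scale,interpolation=cv2.INTER_CUBIC))
    return im
def Q(q): return R.from_quat([q[1],q[2],q[3],q[0]]).as_matrix()
E
python3 - <<'E'
from h import *
np.set_printoptions(precision=2,suppress=True)
s=telemetry.read_state();print(s['time_s'],s['tcp_pos'],Q(s['tcp_rot']),s['width'],env.grasp_offset)
a=snap('scene');b=snap('top');
cv2.imwrite('pics/a.png',cv2.resize(np.vstack([a,b])[...,::-1],None,fx=.78,fy=.78) if 0 else np.hstack([a,b])[...,::-1][:,:])
for n in ['scene','top']:
    c=cam(n);print(n,-c[1].T@c[2],c[0])
    for q in ['key','head_grip','keyway','stand_slot','stand','rest','head']:
        r=nets.place_of(n,q); print(q,[(np.round(k['position'],1),round(k['conf'],2),onz(k['position'],c,0)[:2]) for k in r[:3]])
im=np.hstack([a,b]);cv2.imwrite('pics/a.png',cv2.resize(im[...,::-1],(800,300)))
cv2.imwrite('pics/s.png',cv2.resize(a[...,::-1],(800,600)));cv2.imwrite('pics/t.png',cv2.resize(b[...,::-1],(800,600)))
E
```

```text
pics
0.0 [204.32 642.73 230.34] [[-0.95  0.3  -0.  ]
 [ 0.3   0.95 -0.  ]
 [-0.   -0.   -1.  ]] 85.29052558456594 18.700000000000003
scene [1386.74  284.25  894.21] {'fx': 382.0469283368273, 'fy': 382.0469283368273, 'cx': 253.54135015998224, 'cy': 195.52745109235715, 'k1': -0.054312550248095094, 'rvec': array([ 1.38,  2.09, -0.92]), 'tvec': array([ 250.84, -251.32, 1636.27])}
key [(array([265.9, 361.9]), 0.95, array([610.48, 328.24])), (array([272. , 321.7]), 0.94, array([679.01, 223.83])), (array([211.7, 342.6]), 0.83, array([404.92, 223.77]))]
head_grip [(array([168.2, 201.9]), 0.63, array([ 385.19, -325.48]))]
keyway [(array([182., 216.]), 0.6, array([ 437.32, -239.06]))]
stand_slot [(array([177.4, 187.6]), 0.73, array([ 455.95, -347.33])), (array([220.6, 266.9]), 0.24, array([547.47,   2.94]))]
stand [(array([204.5, 202.6]), 0.64, array([ 563.77, -226.61]))]
rest [(array([241.1, 328.8]), 0.77, array([553.9 , 213.22])), (array([206.2, 199.7]), 0.36, array([ 575.25, -231.61]))]Traceback (most recent call last):
  File "<stdin>", line 9, in <module>
ValueError: it knows: bowl, brush, cup, head_grip, jar, key, keyway, rest, stand, stand_slot
```

```bash
python3 - <<'E'
from h import *
np.set_printoptions(precision=1,suppress=True)
a=snap('scene','s.png',1.5);b=snap('top','t.png',1.5)
C={n:cam(n) for n in ['scene','top']}
c=C['top'];print(-c[1].T@c[2],c[0]['fx'])
P={}
for q in ['key','head_grip','keyway','stand_slot','stand','rest','cup','bowl','jar','brush']:
    for n in C:
        r=nets.place_of(n,q); P[n,q]=[k['position'] for k in r]
        print(n,q,[(np.round(k['position'],1),round(k['conf'],2),onz(k['position'],C[n],0)[:2]) for k in r[:4]])
    if P['scene',q] and P['top',q]:
        X=tri([(P[n,q][0],C[n]) for n in C]);print('   TRI',X,[np.hypot(*(proj(X,C[n])[0]-np.array(P[n,q][0])[::-1])).round(1) for n in C])
E
```

```text
[ 324.9   -2.4 1582.1] 448.2004787885306
scene key [(array([274.3, 320. ]), 0.89, array([688.9, 221.4])), (array([267.4, 364.6]), 0.78, array([612.9, 336.7])), (array([211.5, 342. ]), 0.64, array([404.8, 221.7])), (array([200.6, 276.6]), 0.6, array([442.8,  -1.1]))]
top key [(array([194.5, 154.7]), 0.74, array([604.2, 341. ])), (array([251. , 190.5]), 0.6, array([400.2, 210.1])), (array([208.3, 191.5]), 0.51, array([552.1, 207.1]))]
   TRI [629.1 282.7 -41.1] [np.float64(22.9), np.float64(18.7)]
scene head_grip [(array([168.1, 206.2]), 0.68, array([ 378. , -310.8]))]
top head_grip [(array([201.7, 318. ]), 0.9, array([ 568.9, -246. ]))]
   TRI [ 544.2 -218.5  146.7] [np.float64(1.6), np.float64(1.6)]
scene keyway [(array([179., 217.]), 0.72, array([ 420.3, -243.5]))]
top keyway [(array([191.3, 299.6]), 0.94, array([ 607.8, -181. ]))]
   TRI [ 580.  -160.7  147.1] [np.float64(1.3), np.float64(1.2)]
scene stand_slot [(array([175.3, 187. ]), 0.93, array([ 446. , -355.6]))]
top stand_slot [(array([167.6, 317. ]), 0.66, array([ 694.3, -247.6]))]
   TRI [ 649.2 -217.6  193.1] [np.float64(0.
[... 863 characters left out ...]
, (array([236.7, 258.3]), 0.52, array([447.3, -29.5]))]
   TRI [678.5  -6.6  -8.8] [np.float64(0.8), np.float64(0.6)]
scene bowl [(array([245.6, 417.7]), 0.76, array([461.1, 477.1]))]
top bowl [(array([237.8, 120.5]), 0.55, array([449.2, 462.3]))]
   TRI [449.9 473.1 -13.2] [np.float64(2.3), np.float64(1.9)]
scene jar [(array([263.9, 245. ]), 0.94, array([739.8,   8.1]))]
top jar [(array([155.1, 243. ]), 0.86, array([744.9,  20.8]))]
   TRI [744.4  15.7   8.2] [np.float64(1.8), np.float64(1.4)]
scene brush [(array([165.6, 156.8]), 0.49, array([ 440.9, -491.9]))]
top brush [(array([229.4, 389.7]), 0.76, array([ 463.7, -502.5]))]
   TRI [ 458.3 -488.7   15.7] [np.float64(2.5), np.float64(2.6)]
```

View pics/s.png

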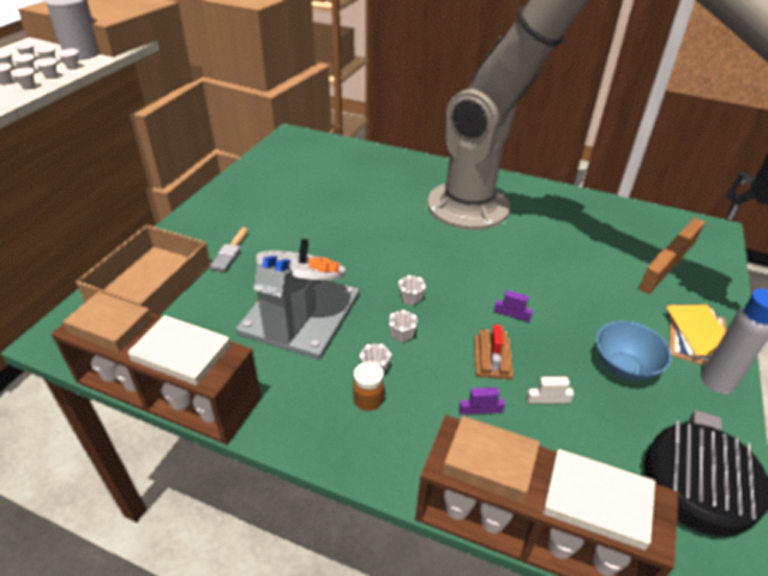

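View pics/t.png

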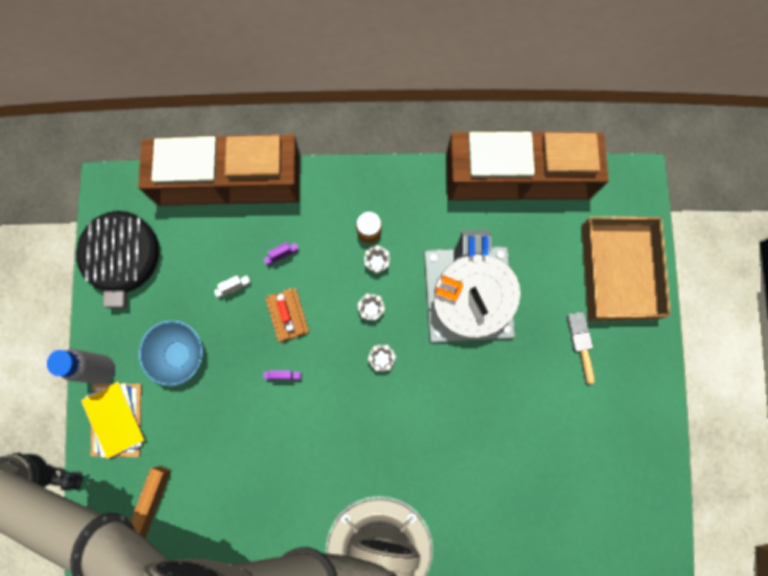

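```bash
python3 -m pendant '[{"x":0,"y":0,"z":-60},{"x":-414,"y":-332,"z":-100},{"x":-414,"y":-332,"z":-100},{"x":-414,"y":-332,"z":-100},{"x":-414,"y":-332,"z":-100},{"x":-414,"y":-332,"z":-100},{"x":-414,"y":-332,"z":-100},{"x":-414,"y":-332,"z":-100},{"x":-414,"y":-332,"z":-100},{"x":-414,"y":-332,"z":-100},{"x":-414,"y":-332,"z":-100},{"x":-414,"y":-332,"z":-100},{"x":-414,"y":-332,"z":-100},{"x":-414,"y":-332,"z":-100},{"x":-414,"y":-332,"z":-100},{"x":-414,"y":-332,"z":-100},{"x":-414,"y":-332,"z":-100},{"x":-414,"y":-332,"z":-100}]'
python3 - <<'E'
from h import *
np.set_printoptions(precision=3,suppress=True)
c=cam('wrist');im=snap('wrist','w1.png',1.5);s=telemetry.read_state()
print(s['time_s'],s['tcp_pos'],Q(s['tcp_rot']));print('cam',-c[1].T@c[2],c[1],c[0]['fx'])
for q,z in [('key',12),('rest',0)]:
    for f in (nets.place_of,nets.find_in): print(q,[(np.round(k['position'],1),round(k['conf'],2),onz(k['position'],c,z)[:2]) for k in f('wrist',q)[:4]])
E
```

```text
1.55 [204.481 643.314 231.296] [[-0.953  0.303  0.   ]
 [ 0.303  0.953  0.   ]
 [-0.     0.    -1.   ]]
cam [136.539 664.446 373.962] [[ 0.302  0.953  0.   ]
 [ 0.915 -0.291  0.278]
 [ 0.265 -0.084 -0.96 ]] 341.3473260043928
key []
key []
rest []
rest []validation failed for argument at $[0]...
```

View pics/w1.png

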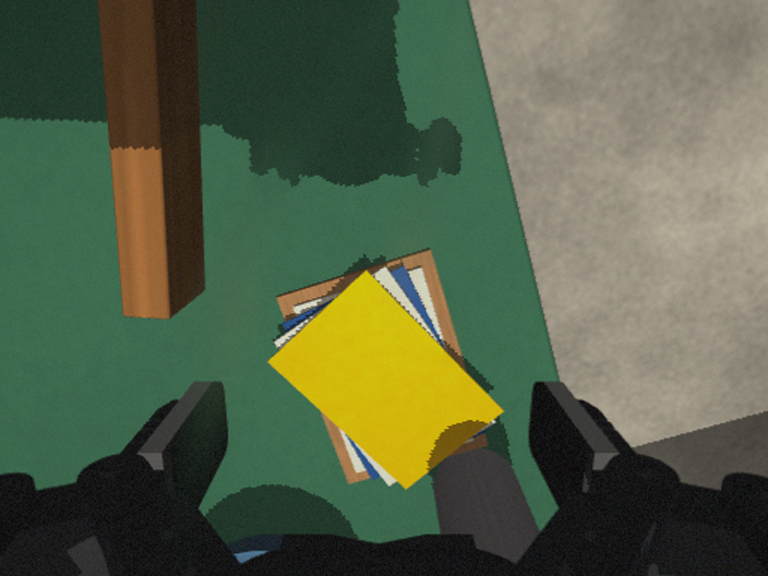

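The call was refused because every row needs all five values, so nothing moved. I'm repeating it in full form.

```bash
python3 -m pendant '[{"fingers":85,"x":0,"y":0,"z":-40,"spin":0},{"fingers":85,"x":-390,"y":-316,"z":-100,"spin":0},{"fingers":85,"x":-390,"y":-316,"z":-100,"spin":0},{"fingers":85,"x":-390,"y":-316,"z":-100,"spin":0},{"fingers":85,"x":-390,"y":-316,"z":-100,"spin":0},{"fingers":85,"x":-390,"y":-316,"z":-100,"spin":0},{"fingers":85,"x":-390,"y":-316,"z":-100,"spin":0},{"fingers":85,"x":-390,"y":-316,"z":-100,"spin":0},{"fingers":85,"x":-390,"y":-316,"z":-100,"spin":0},{"fingers":85,"x":-390,"y":-316,"z":-100,"spin":0},{"fingers":85,"x":-390,"y":-316,"z":-100,"spin":0},{"fingers":85,"x":-390,"y":-316,"z":-100,"spin":0},{"fingers":85,"x":-390,"y":-316,"z":-100,"spin":0},{"fingers":85,"x":-390,"y":-316,"z":-100,"spin":0},{"fingers":85,"x":-390,"y":-316,"z":-100,"spin":0},{"fingers":85,"x":-390,"y":-316,"z":-100,"spin":0}]'
python3 - <<'E'
from h import *
np.set_printoptions(precision=3,suppress=True)
c=cam('wrist');im=snap('wrist','w2.png',1.5);s=telemetry.read_state()
print(s['time_s'],s['tcp_pos'],Q(s['tcp_rot']));print('cam',-c[1].T@c[2])
for q,z in [('key',12),('rest',0)]:
    for f in (nets.place_of,nets.find_in): print(q,[(np.round(k['position'],1),round(k['conf'],2),onz(k['position'],c,z)[:2]) for k in f('wrist',q)[:4]])
# red handle top face
h=cv2.cvtColor(im,cv2.COLOR_RGB2HSV);m=(((h[...,0]<6)|(h[...,0]>174))&(h[...,1]>170)&(h[...,2]>70)).astype(np.uint8)
n,l,st,ce=cv2.connectedComponentsWithStats(m)
for i in range(1,n):
    if st[i,4]>60: print(st[i],ce[i],cv2.minAreaRect(np.argwhere(l==i)[:,::-1].astype(np.float32)))
E
```

```text
time_s: 3.08
tcp_pos: [480.2, 224.4, 331.3]
tcp_rot: [-0.0, 0.154, 0.988, 0.0]
wrist_force: [-0.6, 0.3, -0.3]
width: 85.2
3.1333 [479.609 225.353 331.113] [[-0.954  0.301 -0.001]
 [ 0.301  0.954  0.001]
 [ 0.001  0.    -1.   ]]
cam [412.289 245.425 473.997]
key [(array([101.3, 226.6]), 0.83, array([404.517, 214.077])), (array([214.2, 350.4]), 0.83, array([604.893, 332.546])), (array([204.2, 253.9]), 0.7, array([548.864, 205.73 ]))]
key [(array([206.7, 255.4]), 0.84, array([553.048, 206.641])), (array([295.1, 295.3]), 0.84, array([707.254, 222.307])), (array([ 97.9, 227.8]), 0.71, array([400.973, 216.93 ])), (array([223.1, 363.9]), 0.63, array([623.986, 347.99 ]))]
rest [(array([201. , 254.8]), 0.61, array([548.182, 207.403]))]
rest [(array([192.7, 256. ]), 0.9, array([536.824, 212.792]))]
[241 192  33  44 678] [256.51 214.18] ((256.7229919433594, 213.9121856689453), (44.4066047668457, 17.088407516479492), 54.46232223510742)
```

View pics/w2.png

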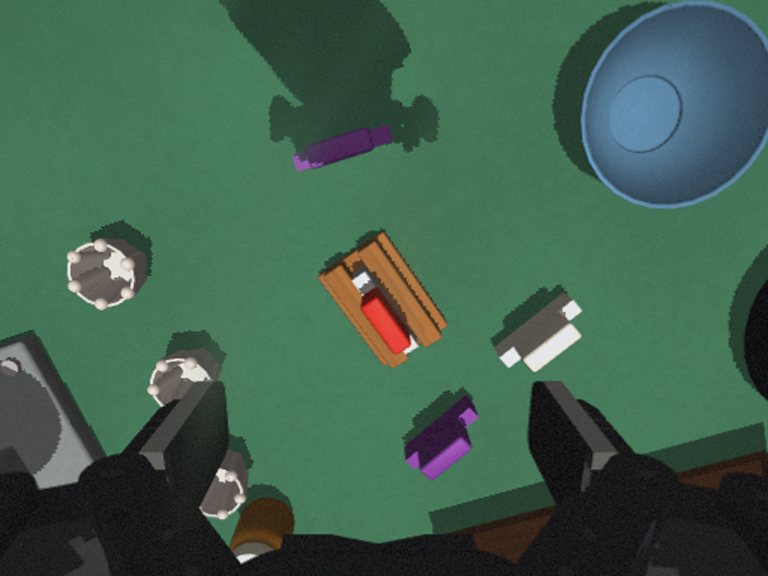

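The candidates, as (row, col), are purple (98, 228), purple (295, 295), white (223, 364) and the red-handled one lying in the wooden rest (207, 255). Only the last has a red handle and sits in the rest, so it is the key; the enlarged picture confirms this. Next I'll fit its pose and move over the stand.

```bash
cat >> h.py <<'E'
def boxmask(boxes,T,c,shape=(384,512)):
    m=np.zeros(shape,np.uint8)
    for lo,hi in boxes:
        P=np.array([[x,y,z] for x in (lo[0],hi[0]) for y in (lo[1],hi[1]) for z in (lo[2],hi[2])])
        P=P@T[0].T+T[1]; h=cv2.convexHull(proj(P,c).astype(np.float32)); cv2.fillConvexPoly(m,np.round(h*16).astype(np.int32),1,shift=4)
    return m
def Rz(a): return R.from_euler('z',a).as_matrix()
E
python3 - <<'E'
from h import *
from scipy.optimize import minimize
c=cam('wrist');im=cv2.imread('pics/w2.png');im=cv2.resize(im,(512,384),interpolation=cv2.INTER_AREA)
h=cv2.cvtColor(im,cv2.COLOR_BGR2HSV);m=(((h[...,0]<6)|(h[...,0]>174))&(h[...,1]>150)&(h[...,2]>60)).astype(np.uint8)
f=lambda p:-((k:=boxmask([((-26,-9,30),(26,9,66))],(Rz(p[2]),[p[0],p[1],12]),c))&m).sum()/((k|m).sum()+1e-9)
r=min((minimize(f,[548+d,206,a],method='Nelder-Mead',options=dict(initial_simplex=[[548+d,206,a],[556+d,206,a],[548+d,214,a],[548+d,206,a+.1]])) for d in(0,-8) for a in (.3,.45)),key=lambda r:r.fun)
print(r.x,r.fun)
E
python3 -m pendant '[{"fingers":85,"x":-207,"y":-406,"z":-20,"spin":-0.307},{"fingers":85,"x":-207,"y":-406,"z":-20,"spin":-0.307},{"fingers":85,"x":-207,"y":-406,"z":-20,"spin":-0.307},{"fingers":85,"x":-207,"y":-406,"z":-20,"spin":-0.307},{"fingers":85,"x":-207,"y":-406,"z":-20,"spin":-0.307},{"fingers":85,"x":-207,"y":-406,"z":-20,"spin":-0.307},{"fingers":85,"x":-207,"y":-406,"z":-20,"spin":-0.307},{"fingers":85,"x":-207,"y":-406,"z":-20,"spin":-0.307},{"fingers":85,"x":-207,"y":-406,"z":-20,"spin":-0.307},{"fingers":85,"x":-207,"y":-406,"z":-20,"spin":-0.307},{"fingers":85,"x":-207,"y":-406,"z":-20,"spin":-0.307},{"fingers":85,"x":-207,"y":-406,"z":-20,"spin":-0.307},{"fingers":85,"x":-207,"y":-406,"z":-20,"spin":-0.307},{"fingers":85,"x":-207,"y":-406,"z":-20,"spin":-0.307}]'
python3 - <<'E'
from h import *
np.set_printoptions(precision=3,suppress=True)
c=cam('wrist');im=snap('wrist','w3.png',1.5);s=telemetry.read_state()
np.save('w3.npy',im);np.save('w3c.npy',c,allow_pickle=True) if 0 else None
print(s['time_s'],s['tcp_pos'],Q(s['tcp_rot']));print('cam',-c[1].T@c[2])
for q,z in [('stand',0),('stand_slot',180),('keyway',150),('head_grip',158)]:
    print(q,[(np.round(k['position'],1),round(k['conf'],2),onz(k['position'],c,z)) for k in nets.place_of('wrist',q)[:3]])
E
```

```text
[5.65777778e+02 1.88222222e+02 3.55555556e-01] 0.0
time_s: 4.5
tcp_pos: [554.9, -224.6, 350.8]
tcp_rot: [-0.0, 0.0, 1.0, 0.0]
wrist_force: [0.3, 0.9, -0.6]
width: 85.2
4.55 [ 555.12  -223.598  350.82 ] [[-1.    -0.002 -0.001]
 [-0.002  1.     0.001]
 [ 0.001  0.001 -1.   ]]
cam [ 483.787 -224.913  493.504]
stand [(array([162.1, 250.5]), 0.95, array([ 571.209, -226.261,    0.   ]))]
stand_slot [(array([268. , 253.7]), 0.78, array([ 647.951, -222.574,  180.   ]))]
keyway [(array([198. , 314.9]), 0.87, array([ 582.581, -158.435,  150.   ]))]
head_grip [(array([167.4, 249.7]), 0.91, array([ 548.556, -226.63 ,  158.   ]))]<stdin>:5: RuntimeWarning: overflow encountered in scalar negative
```

View pics/w3.png

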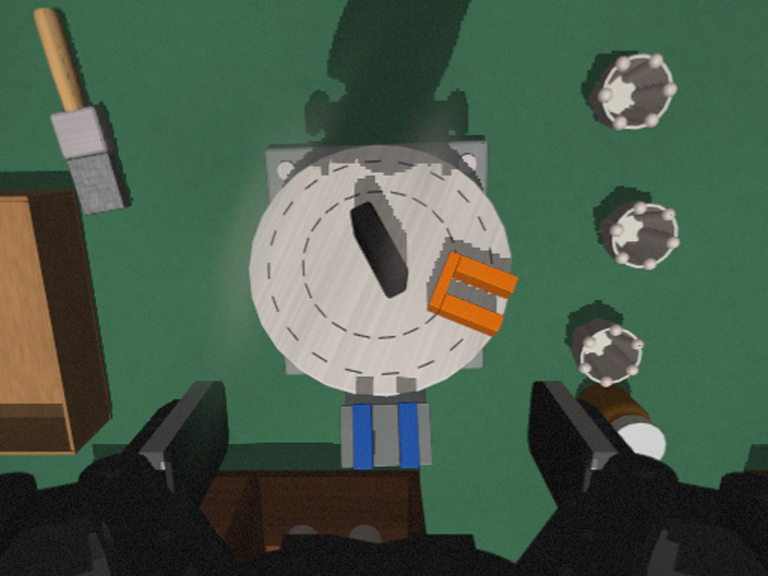

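```bash
cat >> h.py <<'E'
from scipy.optimize import minimize
c30,s30=np.sqrt(3)/2,.5
RF=np.array([[c30,0,-s30],[0,1,0],[s30,0,c30]])  # columns u,v,n in stand frame
def face(p): # p=[sx,sy,yaw] -> frame of head face centre (theta=0)
    return Rz(p[2])@RF, np.array([p[0],p[1],0])+Rz(p[2])@(np.array([0,0,120])+14*RF[:,2])
def hue(im,lo,hi,smin=120,vmin=50):
    h=cv2.cvtColor(im,cv2.COLOR_RGB2HSV);return ((h[...,0]>=lo)&(h[...,0]<=hi)&(h[...,1]>smin)&(h[...,2]>vmin)).astype(np.uint8)
def iou(k,m): return float((k&m).sum())/max(1.,float((k|m).sum()))
BL=[((100,8.5,0),(140,20.5,20)),((100,-20.5,0),(140,-8.5,20))]
OR=[((52,8.5,0),(93,20.5,20)),((52,-20.5,0),(93,-8.5,20)),((46,-20.5,0),(52,20.5,20))]
def nm(f,x0,st):
    S=np.vstack([x0]+[np.array(x0)+np.eye(len(x0))[i]*st[i] for i in range(len(x0))]); return minimize(f,x0,method='Nelder-Mead',options=dict(initial_simplex=S,xatol=.01,fatol=1e-4,maxiter=600))
def biggest(m,win=None):
    n,l,st,_=cv2.connectedComponentsWithStats(m);return m
def fitstand(im,c,x0):
    mb=hue(im,105,125,150);mo=hue(im,5,20,200,90)
    F,t=face(x0[:3]); near=lambda m:m*boxmask([((30,-110,-10),(160,110,40))],(F,t),c) 
    mb=near(mb);mo=near(mo)
    def g(p):
        F,t=face(p[:3]); return -iou(boxmask(BL,(F,t),c),mb)-iou(boxmask(OR,(F@Rz(p[3]),t),c),mo)
    r=nm(g,x0,[5,5,.06,.1]); F,t=face(r.x); return r.x,r.fun,mb,mo
E
python3 - <<'E'
from h import *
np.set_printoptions(precision=3,suppress=True)
im=np.load('w3.npy');c=cam('wrist')
for x0 in ([569,-226,0,1.2],[572,-224,.03,1.1]):
    x,f,mb,mo=fitstand(im,c,x0);print(x,f,mb.sum(),mo.sum())
F,t=face(x);print('centre',t,'home',t+96*F[:,0],'keyway',t+F@Rz(x[3])@[72,0,0])
o=im.copy();o[mb>0]=255;k=boxmask(BL,(F,t),c)|boxmask(OR,(F@Rz(x[3]),t),c)
print('red',[tuple(v) for v in []]);e=k-cv2.erode(k,np.ones((3,3),np.uint8));o=im.copy();o[e>0]=[0,255,0]
cv2.imwrite('pics/o3.png',cv2.resize(o[130:330,150:400,::-1],None,fx=3,fy=3,interpolation=cv2.INTER_NEAREST))
E
```

```text
[ 568.655 -223.136    0.052    1.132] -1.3055612446372038 1080 807
[ 569.119 -223.437    0.056    1.144] -1.2827355900294835 1080 770
centre [ 562.13  -223.832  132.124] home [ 645.136 -219.145  180.124] keyway [ 584.23  -156.951  147.04 ]
red []
```

View pics/o3.png

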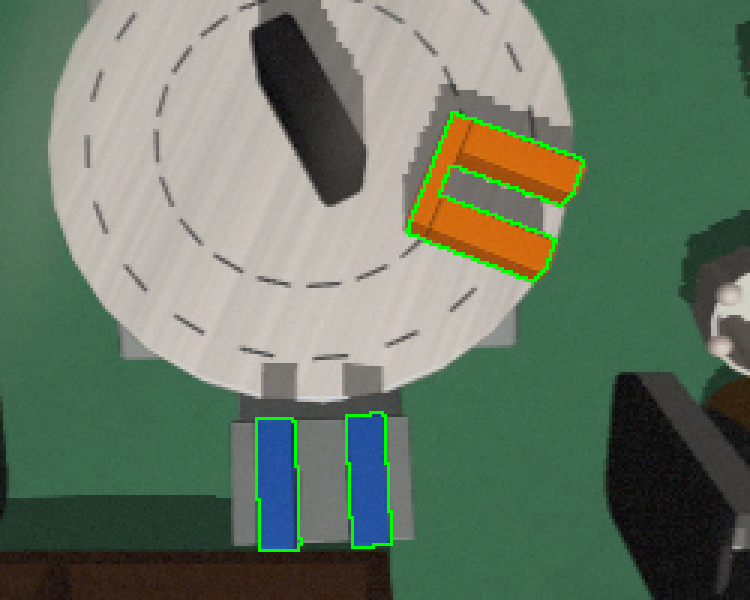

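```bash
python3 - <<'E'
from h import *
np.set_printoptions(precision=0,suppress=True)
F,t=face([568.9,-223.3,.054]);T0=np.array([554.9,-224.6,350.8])
for th,y in [(1.14,52),(1.14,44),(1.14,38)]+[(a,36) for a in np.arange(1.08,.04,-.1)]+[(.05,36)]:
    P=t+F@Rz(th)@[75,y,14]; d=P-T0; print(round(th,2),y,P,'tool',np.array([-d[0],d[1],-d[2]]))
E
```

```text
1.14 52 [ 536. -135.  136.] tool [ 19.  90. 215.]
1.14 44 [ 543. -138.  140.] tool [ 12.  87. 211.]
1.14 38 [ 548. -140.  143.] tool [  7.  84. 208.]
1.08 36 [ 554. -141.  146.] tool [  1.  84. 205.]
0.98 36 [ 561. -141.  150.] tool [ -6.  83. 201.]
0.88 36 [ 568. -142.  154.] tool [-13.  82. 197.]
0.78 36 [ 575. -145.  158.] tool [-20.  80. 193.]
0.68 36 [ 582. -147.  162.] tool [-27.  77. 189.]
0.58 36 [ 588. -151.  166.] tool [-33.  74. 185.]
0.48 36 [ 594. -155.  169.] tool [-40.  69. 182.]
0.38 36 [ 600. -160.  172.] tool [-45.  64. 178.]
0.28 36 [ 606. -166.  175.] tool [-51.  59. 175.]
0.18 36 [ 611. -172.  178.] tool [-56.  52. 173.]
0.08 36 [ 615. -179.  180.] tool [-60.  46. 171.]
0.05 36 [ 616. -181.  181.] tool [-61.  44. 170.]
```

```bash
python3 -m pendant '[{"fingers":0,"x":19,"y":90,"z":0,"spin":0},{"fingers":0,"x":19,"y":90,"z":0,"spin":0},{"fingers":0,"x":19,"y":90,"z":30,"spin":0},{"fingers":0,"x":19,"y":90,"z":60,"spin":0},{"fingers":0,"x":19,"y":90,"z":100,"spin":0},{"fingers":0,"x":19,"y":90,"z":130,"spin":0},{"fingers":0,"x":19,"y":90,"z":160,"spin":0},{"fingers":0,"x":19,"y":90,"z":190,"spin":0},{"fingers":0,"x":19,"y":90,"z":208,"spin":0},{"fingers":0,"x":19,"y":90,"z":215,"spin":0},{"fingers":0,"x":19,"y":90,"z":215,"spin":0}]'
python3 -m pendant '[{"fingers":0,"x":-7,"y":-3,"z":-4,"spin":0},{"fingers":0,"x":-12,"y":-6,"z":-7,"spin":0},{"fingers":0,"x":-18,"y":-6,"z":-10,"spin":0},{"fingers":0,"x":-25,"y":-7,"z":-14,"spin":0},{"fingers":0,"x":-32,"y":-8,"z":-18,"spin":0},{"fingers":0,"x":-39,"y":-10,"z":-22,"spin":0},{"fingers":0,"x":-46,"y":-13,"z":-26,"spin":0},{"fingers":0,"x":-52,"y":-16,"z":-30,"spin":0},{"fingers":0,"x":-59,"y":-21,"z":-33,"spin":0},{"fingers":0,"x":-64,"y":-26,"z":-37,"spin":0},{"fingers":0,"x":-70,"y":-31,"z":-40,"spin":0},{"fingers":0,"x":-75,"y":-38,"z":-42,"spin":0},{"fingers":0,"x":-77,"y":-41,"z":-43,"spin":0},{"fingers":0,"x":-77,"y":-41,"z":-43,"spin":0}]'
python3 - <<'E'
from h import *
np.set_printoptions(precision=3,suppress=True)
c=cam('wrist');im=snap('wrist','w4.png',1.5)
x,f,mb,mo=fitstand(im,c,[569,-223.3,.054,.2]);print(x,f,mb.sum(),mo.sum())
im=snap('scene');c=cam('scene');x,f,mb,mo=fitstand(im,c,[569,-223.3,.054,.2]);print('scene',x,f,mb.sum(),mo.sum())
E
```

```text
time_s: 5.67
tcp_pos: [534.9, -134.7, 135.0]
tcp_rot: [-0.001, -0.0, 1.0, 0.0]
wrist_force: [-0.3, -0.6, 0.5]
width: -0.3
time_s: 6.83
tcp_pos: [613.5, -178.3, 179.7]
tcp_rot: [0.001, 0.001, 1.0, -0.001]
wrist_force: [-0.1, 1.0, -0.4]
width: -0.2
[ 567.113 -225.065    0.046    0.134] -0.35569307049131116 199 2611
scene [ 572.28  -231.815    0.152    0.275] -0.562738104887736 87 7
```

View pics/w4.png

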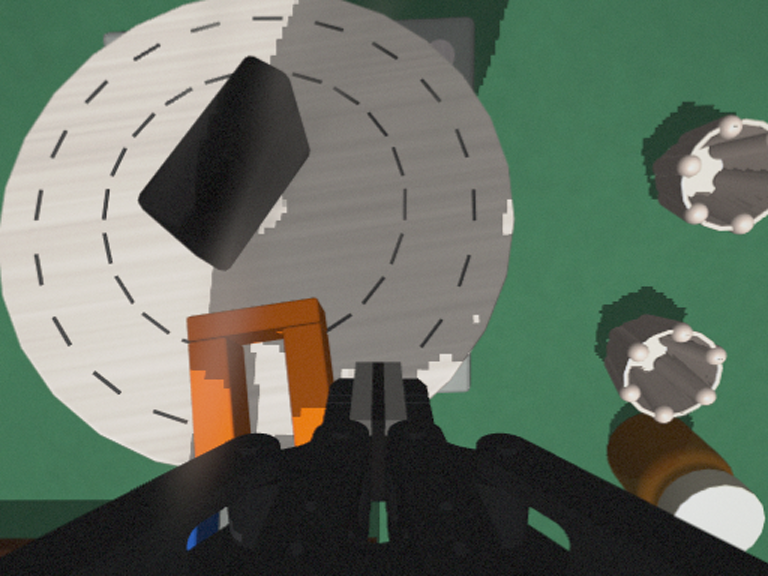

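```bash
python3 -m pendant '[{"fingers":0,"x":5,"y":10,"z":0,"spin":0},{"fingers":0,"x":5,"y":10,"z":-40,"spin":0},{"fingers":70,"x":5,"y":10,"z":-80,"spin":0},{"fingers":70,"x":30,"y":-10,"z":-115,"spin":-0.054},{"fingers":70,"x":50,"y":-30,"z":-150,"spin":-0.054},{"fingers":70,"x":58,"y":-49,"z":-172,"spin":-0.054},{"fingers":70,"x":58,"y":-49,"z":-172,"spin":-0.054},{"fingers":70,"x":58,"y":-49,"z":-172,"spin":-0.054},{"fingers":70,"x":58,"y":-49,"z":-172,"spin":-0.054}]'
python3 - <<'E'
from h import *
np.set_printoptions(precision=3,suppress=True)
c=cam('wrist');im=snap('wrist');s=telemetry.read_state();print(s['tcp_pos'],Q(s['tcp_rot']))
for x0 in ([569,-223.3,.054,.1],[567,-225,.04,.05],[571,-222,.06,.15]):
    x,f,mb,mo=fitstand(im,c,x0);print(x,f,mb.sum(),mo.sum())
F,t=face([568.9,-223.3,.054]);print(t+96*F[:,0])
E
```

```text
time_s: 7.68
tcp_pos: [554.6, -224.0, 350.6]
tcp_rot: [-0.0, -0.027, 1.0, 0.001]
wrist_force: [0.1, 0.6, -0.4]
width: 69.8
[ 554.688 -223.497  349.86 ] [[-0.998 -0.055 -0.002]
 [-0.055  0.998  0.002]
 [ 0.002  0.002 -1.   ]]
[ 567.815 -225.955    0.066    0.125] -1.6782767856690786 1085 1292
[ 567.066 -223.145    0.03     0.116] -1.6705276150388486 1085 1292
[ 568.363 -227.189    0.077    0.145] -1.6675574486214502 1085 1292
[ 644.927 -219.191  180.124]
```

```bash
python3 -m pendant '[{"fingers":85,"x":-40,"y":0,"z":20,"spin":0},{"fingers":85,"x":-80,"y":0,"z":40,"spin":0},{"fingers":85,"x":-89,"y":0,"z":80,"spin":0},{"fingers":85,"x":-89,"y":0,"z":110,"spin":0},{"fingers":85,"x":-89,"y":0,"z":130,"spin":0},{"fingers":85,"x":-89,"y":0,"z":145,"spin":0},{"fingers":85,"x":-89,"y":0,"z":155,"spin":0},{"fingers":85,"x":-89,"y":0,"z":163,"spin":0},{"fingers":85,"x":-89,"y":0,"z":163,"spin":0}]'
python3 -m pendant '[{"fingers":60,"x":0,"y":0,"z":0,"spin":0},{"fingers":52,"x":0,"y":0,"z":0,"spin":0},{"fingers":48,"x":0,"y":0,"z":0,"spin":0},{"fingers":45,"x":0,"y":0,"z":0,"spin":0},{"fingers":43,"x":0,"y":0,"z":0,"spin":0},{"fingers":43,"x":0,"y":0,"z":0,"spin":0},{"fingers":43,"x":0,"y":0,"z":0,"spin":0}]'
python3 - <<'E'
from h import *
np.set_printoptions(precision=3,suppress=True)
c=cam('wrist');im=snap('wrist','w5.png',1.5);s=telemetry.read_state();print(s['tcp_pos'],Q(s['tcp_rot']),s['wrist_force'],s['ft_torque'],s['width'])
E
```

```text
time_s: 8.48
tcp_pos: [642.8, -219.6, 185.9]
tcp_rot: [-0.002, -0.027, 1.0, 0.001]
wrist_force: [-0.8, 0.1, -0.1]
width: 85.0
time_s: 9.07
tcp_pos: [643.7, -220.9, 188.6]
tcp_rot: [0.0, -0.027, 1.0, -0.0]
wrist_force: [-0.2, -0.9, -0.4]
width: 42.7
[ 643.597 -220.896  188.419] [[-0.999 -0.053  0.   ]
 [-0.053  0.999  0.   ]
 [-0.     0.    -1.   ]] [ 0.547  0.245 -0.569] [ 0.038 -0.046 -0.022] 42.694211114748654
```

View pics/w5.png

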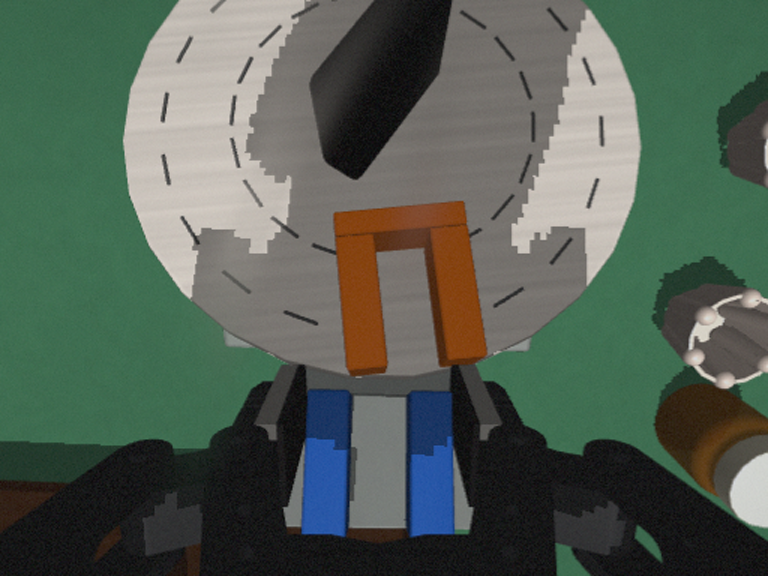

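```bash
python3 -m pendant '[{"fingers":41,"x":0,"y":0,"z":0,"spin":0},{"fingers":40,"x":0,"y":0,"z":0,"spin":0},{"fingers":38,"x":0,"y":0,"z":0,"spin":0},{"fingers":38,"x":0,"y":0,"z":0,"spin":0}]'
python3 - <<'E'
from h import *
np.set_printoptions(precision=3,suppress=True)
for i in range(3):
    s=telemetry.read_state();print(s['tcp_pos'],s['tcp_rot'],s['wrist_force'],s['ft_torque'],s['width']); optics.snapshot('wrist')
E
```

```text
time_s: 9.45
tcp_pos: [643.6, -220.7, 188.8]
tcp_rot: [0.0, -0.027, 1.0, 0.0]
wrist_force: [-3.1, 2.3, 5.4]
width: 39.8
[ 643.57  -220.747  188.759] [ 0.    -0.027  1.     0.   ] [-3.087  2.259  5.387] [ 0.469  0.474 -0.06 ] 39.79302090107334
[ 643.598 -220.725  188.786] [ 0.    -0.027  1.     0.   ] [-2.596  2.193  4.925] [ 0.47   0.469 -0.069] 39.126092488089746
[ 643.596 -220.706  188.754] [ 0.    -0.027  1.     0.   ] [-1.941  0.771  6.31 ] [ 0.468  0.465 -0.07 ] 39.59082736647501
```

```bash
python3 -m pendant '[{"fingers":85,"x":0,"y":0,"z":0,"spin":0},{"fingers":85,"x":0,"y":0,"z":-6,"spin":0},{"fingers":85,"x":0,"y":0,"z":-6,"spin":0},{"fingers":85,"x":6,"y":0,"z":-3,"spin":0},{"fingers":85,"x":13,"y":0,"z":3,"spin":0},{"fingers":85,"x":13,"y":0,"z":6,"spin":0},{"fingers":70,"x":13,"y":0,"z":6,"spin":0},{"fingers":60,"x":13,"y":0,"z":6,"spin":0},{"fingers":55,"x":13,"y":0,"z":6,"spin":0},{"fingers":50,"x":13,"y":0,"z":6,"spin":0},{"fingers":46,"x":13,"y":0,"z":6,"spin":0},{"fingers":43,"x":13,"y":0,"z":6,"spin":0},{"fingers":41,"x":13,"y":0,"z":6,"spin":0},{"fingers":39,"x":13,"y":0,"z":6,"spin":0},{"fingers":38,"x":13,"y":0,"z":6,"spin":0},{"fingers":38,"x":13,"y":0,"z":6,"spin":0},{"fingers":38,"x":13,"y":0,"z":6,"spin":0}]'
python3 - <<'E'
from h import *
np.set_printoptions(precision=3,suppress=True)
s=telemetry.read_state();print(s['tcp_pos'],s['wrist_force'],s['ft_torque'],s['width']); snap('wrist','w6.png',1.5)
E
```

```text
time_s: 11.02
tcp_pos: [630.9, -221.4, 182.9]
tcp_rot: [0.0, -0.027, 1.0, 0.0]
wrist_force: [0.0, 2.9, 5.5]
width: 39.3
[ 630.917 -221.357  182.867] [0.036 2.893 5.461] [ 0.609  0.143 -0.012] 39.26015980169595
```

View pics/w6.png

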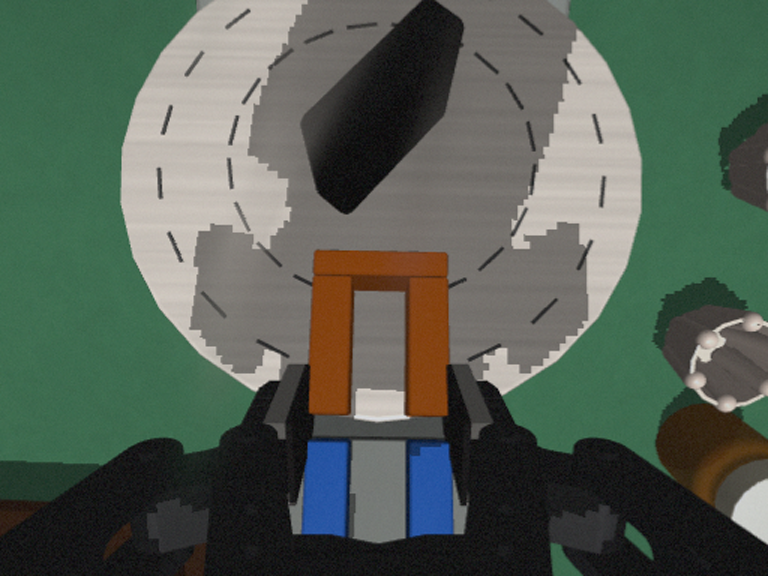

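```bash
python3 -m pendant '[{"fingers":60,"x":0,"y":0,"z":0,"spin":0},{"fingers":85,"x":0,"y":0,"z":0,"spin":0},{"fingers":85,"x":0,"y":0,"z":-20,"spin":0},{"fingers":85,"x":0,"y":0,"z":-60,"spin":0},{"fingers":85,"x":0,"y":0,"z":-100,"spin":0},{"fingers":85,"x":122,"y":407,"z":-150,"spin":-0.36},{"fingers":85,"x":122,"y":407,"z":-150,"spin":-0.36},{"fingers":85,"x":122,"y":407,"z":-150,"spin":-0.36},{"fingers":85,"x":122,"y":407,"z":-150,"spin":-0.36},{"fingers":85,"x":122,"y":407,"z":-150,"spin":-0.36},{"fingers":85,"x":122,"y":407,"z":-150,"spin":-0.36},{"fingers":85,"x":122,"y":407,"z":-150,"spin":-0.36},{"fingers":85,"x":122,"y":407,"z":-150,"spin":-0.36},{"fingers":85,"x":122,"y":407,"z":-150,"spin":-0.36},{"fingers":85,"x":122,"y":407,"z":-150,"spin":-0.36},{"fingers":85,"x":122,"y":407,"z":-150,"spin":-0.36},{"fingers":85,"x":122,"y":407,"z":-150,"spin":-0.36},{"fingers":85,"x":122,"y":407,"z":-150,"spin":-0.36},{"fingers":85,"x":122,"y":407,"z":-150,"spin":-0.36}]'
cat >> h.py <<'E'
def redmask(im): return hue(im,0,6,150,60)|hue(im,174,180,150,60)
def fitkey(im,c,x0,z=12):
    m=redmask(im)
    f=lambda p:-iou(boxmask([((-26,-9,30),(26,9,66))],(Rz(p[2]),np.array([p[0],p[1],z])),c),m)
    r=nm(f,x0,[6,6,.1]); return r.x,r.fun,int(m.sum())
E
python3 - <<'E'
from h import *
np.set_printoptions(precision=3,suppress=True)
c=cam('wrist');im=snap('wrist');s=telemetry.read_state();print(s['time_s'],s['tcp_pos'],Q(s['tcp_rot']))
for x0 in ([550,206,.42],[545,203,.3],[553,208,.5]): print(fitkey(im,c,x0))
E
```

```text
time_s: 12.65
tcp_pos: [487.7, 176.4, 332.0]
tcp_rot: [-0.0, -0.204, 0.979, -0.001]
wrist_force: [0.2, -0.4, 0.0]
width: 85.1
12.7 [487.779 176.178 332.033] [[-0.917 -0.399 -0.   ]
 [-0.399  0.917 -0.001]
 [ 0.    -0.001 -1.   ]]
(array([546.503, 209.71 ,   0.345]), np.float64(-0.8244473342002601), 634)
(array([545.351, 209.   ,   0.337]), np.float64(-0.8255208333333334), 634)
(array([548.914, 210.3  ,   0.349]), np.float64(-0.8276762402088773), 634)
```

```bash
python3 -m pendant '[{"fingers":70,"x":-30,"y":3,"z":30,"spin":0.065},{"fingers":70,"x":-60,"y":6,"z":60,"spin":0.065},{"fingers":70,"x":-68,"y":7,"z":100,"spin":0.065},{"fingers":70,"x":-68,"y":7,"z":125,"spin":0.065},{"fingers":70,"x":-68,"y":7,"z":132,"spin":0.065},{"fingers":70,"x":-68,"y":7,"z":132,"spin":0.065},{"fingers":70,"x":-68,"y":7,"z":132,"spin":0.065}]'
python3 - <<'E'
from h import *
np.set_printoptions(precision=3,suppress=True)
c=cam('wrist');im=snap('wrist');s=telemetry.read_state();print(s['time_s'],s['tcp_pos'],Q(s['tcp_rot']))
for x0 in ([550,209,.40],[545,207,.33],[547,210,.37]): x,f,n=fitkey(im,c,x0);print(x,f,n)
k=boxmask([((-26,-9,30),(26,9,66))],(Rz(x[2]),np.array([x[0],x[1],12])),c);e=k-cv2.erode(k,np.ones((3,3),np.uint8));o=im.copy();o[e>0]=[0,255,0]
cv2.imwrite('pics/o7.png',cv2.resize(o[60:380,100:430,::-1],None,fx=1.8,fy=1.8,interpolation=cv2.INTER_NEAREST))
E
```

```text
time_s: 13.28
tcp_pos: [547.5, 210.9, 201.4]
tcp_rot: [0.0, -0.172, 0.985, -0.0]
wrist_force: [0.3, 0.2, -0.2]
width: 70.1
13.3333 [547.875 211.419 202.312] [[-0.941 -0.34   0.003]
 [-0.34   0.941  0.001]
 [-0.003  0.    -1.   ]]
[547.406 209.646   0.318] -0.8771604938271605 1421
[547.472 210.415   0.294] -0.8733866011063307 1421
[545.686 209.837   0.352] -0.8760074395536268 1421
```

View pics/o7.png

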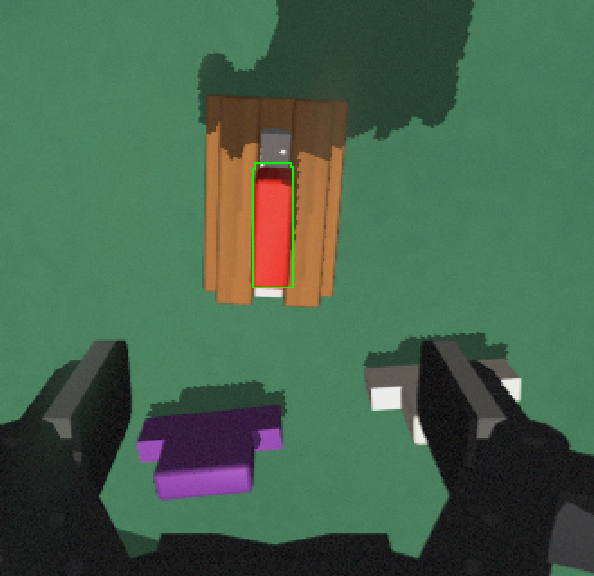

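```bash
python3 -m pendant '[{"fingers":60,"x":1,"y":-0.8,"z":40,"spin":0.02},{"fingers":60,"x":1,"y":-0.8,"z":80,"spin":0.02},{"fingers":60,"x":1,"y":-0.8,"z":115,"spin":0.02},{"fingers":60,"x":1,"y":-0.8,"z":140,"spin":0.02},{"fingers":50,"x":1,"y":-0.8,"z":153,"spin":0.02},{"fingers":40,"x":1,"y":-0.8,"z":157,"spin":0.02},{"fingers":30,"x":1,"y":-0.8,"z":157,"spin":0.02},{"fingers":24,"x":1,"y":-0.8,"z":157,"spin":0.02},{"fingers":21,"x":1,"y":-0.8,"z":157,"spin":0.02},{"fingers":19,"x":1,"y":-0.8,"z":157,"spin":0.02},{"fingers":10,"x":1,"y":-0.8,"z":157,"spin":0.02},{"fingers":10,"x":1,"y":-0.8,"z":157,"spin":0.02},{"fingers":10,"x":1,"y":-0.8,"z":157,"spin":0.02}]'
python3 - <<'E'
from h import *
np.set_printoptions(precision=3,suppress=True)
for i in range(2):
    s=telemetry.read_state();print(s['tcp_pos'],s['tcp_rot'],s['wrist_force'],s['ft_torque'],s['width']); im=snap('wrist','w8.png',1.5)
E
```

```text
time_s: 14.42
tcp_pos: [547.7, 210.9, 45.4]
tcp_rot: [0.002, -0.163, 0.987, 0.0]
wrist_force: [0.1, -1.0, 7.3]
width: 17.3
[547.717 210.947  45.354] [ 0.002 -0.163  0.987  0.   ] [ 0.074 -0.965  7.35 ] [-0.403 -0.019 -0.021] 17.346284201957378
[547.731 210.991  45.354] [ 0.002 -0.163  0.987  0.   ] [ 0.644 -1.06   6.965] [-0.39  -0.046 -0.042] 17.06549183549237
```

```bash
python3 -m pendant '[{"fingers":10,"x":0,"y":0,"z":-10,"spin":0},{"fingers":10,"x":0,"y":0,"z":-35,"spin":0},{"fingers":10,"x":0,"y":0,"z":-70,"spin":0},{"fingers":10,"x":0,"y":0,"z":-110,"spin":0},{"fingers":10,"x":0,"y":0,"z":-150,"spin":0},{"fingers":10,"x":0,"y":0,"z":-190,"spin":0},{"fingers":10,"x":0,"y":0,"z":-230,"spin":0},{"fingers":10,"x":0,"y":0,"z":-260,"spin":0},{"fingers":10,"x":0,"y":0,"z":-260,"spin":0}]'
python3 -m pendant '[{"fingers":10,"x":3,"y":-30,"z":0,"spin":0.05},{"fingers":10,"x":51,"y":-439,"z":0,"spin":0.275},{"fingers":10,"x":51,"y":-439,"z":0,"spin":0.275},{"fingers":10,"x":51,"y":-439,"z":0,"spin":0.275},{"fingers":10,"x":51,"y":-439,"z":0,"spin":0.275},{"fingers":10,"x":51,"y":-439,"z":0,"spin":0.275},{"fingers":10,"x":51,"y":-439,"z":0,"spin":0.275},{"fingers":10,"x":51,"y":-439,"z":0,"spin":0.275},{"fingers":10,"x":51,"y":-439,"z":0,"spin":0.275},{"fingers":10,"x":51,"y":-439,"z":0,"spin":0.275},{"fingers":10,"x":51,"y":-439,"z":0,"spin":0.275},{"fingers":10,"x":51,"y":-439,"z":0,"spin":0.275},{"fingers":10,"x":51,"y":-439,"z":0,"spin":0.275},{"fingers":10,"x":51,"y":-439,"z":0,"spin":0.275},{"fingers":10,"x":51,"y":-439,"z":0,"spin":0.275}]'
python3 - <<'E'
from h import *
np.set_printoptions(precision=3,suppress=True)
for i in range(2):
    s=telemetry.read_state();print(s['tcp_pos'],Q(s['tcp_rot'])[:,0],s['wrist_force'],s['ft_torque'],s['width']); im=snap('wrist','w9.png',1.5)
E
```

```text
time_s: 15.27
tcp_pos: [548.7, 212.0, 311.7]
tcp_rot: [0.006, -0.163, 0.987, 0.002]
wrist_force: [0.8, -0.1, -1.4]
width: 17.2
time_s: 16.52
tcp_pos: [639.2, -218.7, 303.1]
tcp_rot: [-0.0, -0.028, 1.0, 0.001]
wrist_force: [0.4, 1.6, -1.8]
width: 17.1
[ 639.229 -218.742  303.105] [-0.998 -0.056  0.   ] [ 0.392  1.63  -1.811] [ 0.033 -0.02   0.051] 17.062681260308423
[ 639.338 -218.655  303.202] [-0.998 -0.056  0.   ] [ 0.635  0.19  -2.093] [ 0.022 -0.008  0.013] 16.661598356151767
```

View pics/w9.png

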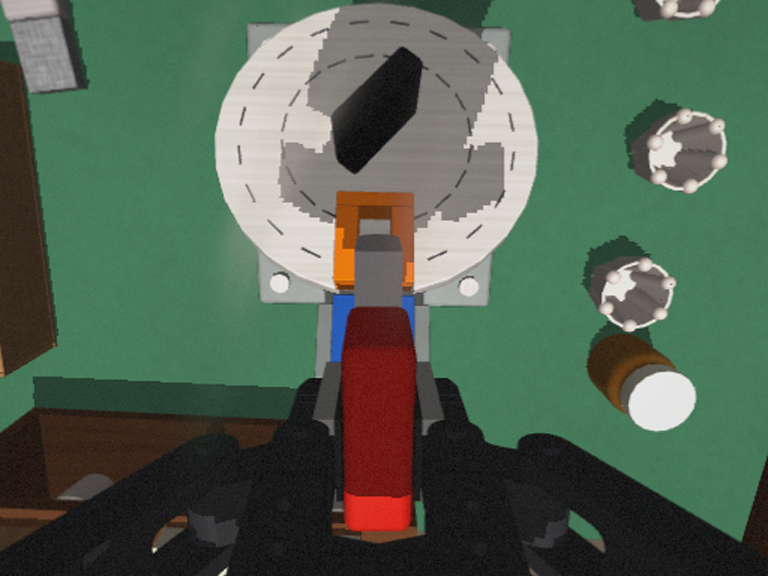

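```bash
python3 - <<'E'
from h import *
np.set_printoptions(precision=3,suppress=True)
c=cam('wrist');im=cv2.imread('pics/w9.png')[...,::-1];im=cv2.resize(im,(512,384),interpolation=cv2.INTER_AREA)
T=np.array([639.3,-218.7,303.1]);Rt=Rz(.055)
m=redmask(im);print(m.sum())
def g(p): return -iou(boxmask([((-26,-8.5,30),(26,8.5,66))],(R.from_euler('zy',[.055+p[2],p[3]]).as_matrix(),T+Rt@[p[0],p[1],-33.3]),c),m)
for x0 in ([0,0,0,0],[3,0,0.02,.03],[-3,0,-.02,-.03]):
    r=nm(g,x0,[3,2,.03,.05]);print(r.x,r.fun)
mo=hue(im,5,20,200,90)*boxmask([((30,-110,-10),(160,110,40))],face([568,-224.8,.053]),c)
def g2(p):
    F,t=face([p[0],p[1],.053]);return -iou(boxmask(OR,(F,t),c),mo)
print(mo.sum(),[ (r.x,r.fun) for r in [nm(g2,[568,-224.8],[4,4])]])
E
```

```text
6808
[-2.062 -0.085 -0.004  0.035] -0.9329494035376388
[-7.185  0.513  0.008  0.186] -0.9403733630537754
[ 0.043 -0.232 -0.009 -0.004] -0.9328307059629883
1177 [(array([ 567.005, -225.309]), np.float64(-0.4504052489386337))]
```

```bash
python3 -m pendant '[{"fingers":10,"x":-2.5,"y":-2.2,"z":20,"spin":0.003},{"fingers":10,"x":-2.5,"y":-2.2,"z":35,"spin":0.003},{"fingers":10,"x":-2.5,"y":-2.2,"z":45,"spin":0.003},{"fingers":10,"x":-2.5,"y":-2.2,"z":45,"spin":0.003},{"fingers":10,"x":-2.5,"y":-2.2,"z":45,"spin":0.003}]'
python3 - <<'E'
from h import *
np.set_printoptions(precision=3,suppress=True)
P=[]
for i in range(4):
    s=telemetry.read_state();P.append(s['tcp_pos']); im=optics.snapshot('wrist')
print(P, s['wrist_force'],s['ft_torque'],Q(s['tcp_rot'])[:,0])
E
```

```text
time_s: 17.03
tcp_pos: [641.7, -222.2, 258.2]
tcp_rot: [-0.0, -0.026, 1.0, 0.0]
wrist_force: [0.5, -0.1, -1.5]
width: 17.2
[array([ 641.697, -222.228,  258.168]), array([ 642.096, -222.733,  259.018]), array([ 642.306, -223.056,  259.447]), array([ 642.349, -223.23 ,  259.582])] [-0.373  0.661 -1.619] [-0.06   0.052 -0.01 ] [-0.999 -0.05  -0.002]
```

```bash
python3 - <<'E'
from h import *
np.set_printoptions(precision=2,suppress=True)
for i in range(14):
    s=telemetry.read_state();optics.snapshot('wrist')
    if i%2==0: print(s['time_s'],s['tcp_pos'],s['qd'][:2],s['joints'])
E
```

```text
17.2333 [ 642.29 -223.29  259.52] [0. 0.] [-0.08  0.49  0.48  1.54 -0.24  1.17  2.06]
17.3333 [ 642.1  -223.28  259.17] [0. 0.] [-0.08  0.49  0.48  1.54 -0.24  1.17  2.06]
17.4333 [ 641.92 -223.21  258.79] [0. 0.] [-0.08  0.49  0.48  1.54 -0.24  1.17  2.06]
17.5333 [ 641.8 -223.2  258.5] [-0.  0.] [-0.08  0.49  0.48  1.54 -0.24  1.17  2.06]
17.6333 [ 641.75 -223.14  258.36] [-0.  0.] [-0.08  0.49  0.48  1.54 -0.24  1.17  2.06]
17.7333 [ 641.76 -223.13  258.28] [0. 0.] [-0.08  0.49  0.48  1.54 -0.24  1.17  2.06]
17.8333 [ 641.72 -223.12  258.23] [ 0. -0.] [-0.08  0.49  0.48  1.54 -0.24  1.17  2.06]
```

```bash
python3 -m pendant '[{"fingers":10,"x":0,"y":1.2,"z":3,"spin":0},{"fingers":10,"x":0,"y":2.3,"z":8,"spin":0},{"fingers":10,"x":0,"y":2.3,"z":12,"spin":0},{"fingers":10,"x":0,"y":2.3,"z":14,"spin":0},{"fingers":10,"x":0,"y":2.3,"z":14,"spin":0},{"fingers":10,"x":0,"y":2.3,"z":14,"spin":0},{"fingers":10,"x":0,"y":2.3,"z":14,"spin":0},{"fingers":10,"x":0,"y":2.3,"z":14,"spin":0},{"fingers":10,"x":0,"y":2.3,"z":14,"spin":0},{"fingers":10,"x":0,"y":2.3,"z":14,"spin":0}]'
python3 - <<'E'
from h import *
np.set_printoptions(precision=3,suppress=True)
s=telemetry.read_state();print(s['wrist_force'],s['ft_torque'],Q(s['tcp_rot'])[:,0])
E
```

```text
time_s: 18.77
tcp_pos: [641.7, -220.9, 244.5]
tcp_rot: [0.0, -0.025, 1.0, -0.0]
wrist_force: [0.9, -0.2, -1.4]
width: 17.3
[ 0.876 -0.183 -1.371] [-0.007  0.007  0.008] [-0.999 -0.05  -0.   ]
```

```bash
python3 -m pendant '[{"fingers":10,"x":0,"y":0,"z":2,"spin":0},{"fingers":10,"x":0,"y":0,"z":4,"spin":0},{"fingers":10,"x":0,"y":0,"z":6,"spin":0},{"fingers":10,"x":0,"y":0,"z":8,"spin":0},{"fingers":10,"x":0,"y":0,"z":9,"spin":0},{"fingers":10,"x":0,"y":0,"z":9,"spin":0},{"fingers":10,"x":0,"y":0,"z":9,"spin":0}]'
```

```text
time_s: 19.35
tcp_pos: [641.6, -220.8, 235.3]
tcp_rot: [-0.0, -0.025, 1.0, 0.0]
wrist_force: [-0.4, -0.9, -0.1]
width: 16.9
```

```bash
python3 -m pendant '[{"fingers":10,"x":1,"y":0,"z":2,"spin":0},{"fingers":10,"x":3,"y":0,"z":4,"spin":0},{"fingers":10,"x":5,"y":0,"z":6,"spin":0},{"fingers":10,"x":7,"y":0,"z":8,"spin":0},{"fingers":10,"x":8,"y":0,"z":9,"spin":0},{"fingers":10,"x":8,"y":0,"z":9,"spin":0},{"fingers":10,"x":8,"y":0,"z":9,"spin":0}]'
python3 - <<'E'
from h import *
np.set_printoptions(precision=3,suppress=True)
s=telemetry.read_state();print(s['wrist_force'],s['ft_torque'],Q(s['tcp_rot']))
E
```

```text
time_s: 19.93
tcp_pos: [635.4, -221.2, 230.1]
tcp_rot: [0.003, -0.025, 1.0, 0.0]
wrist_force: [-5.1, 3.5, 15.8]
width: 17.3
[-5.088  3.529 15.761] [0.871 0.446 0.115] [[-0.999 -0.051  0.006]
 [-0.051  0.999  0.   ]
 [-0.006  0.    -1.   ]]
```

```bash
cat > kt.py <<'E'
from h import *
np.set_printoptions(precision=3,suppress=True)
import sys
c=cam('wrist');im=snap('wrist');s=telemetry.read_state();T=s['tcp_pos'];m=redmask(im)
def g(p): return -iou(boxmask([((-26,-8.5,30),(26,8.5,66))],(Rz(.053)@R.from_euler('y',-p[2]).as_matrix(),(G:=T+[0,0,18.7]+Rz(.053)@[p[0],p[1],0])-Rz(.053)@R.from_euler('y',-p[2]).as_matrix()@[0,0,52]),c),m)
for a in (0,.15,.3,.45):
    r=nm(g,[0,0,a],[3,2,.08]);print('dx dy pitch',r.x,r.fun)
print(s['time_s'],T,s['wrist_force'],s['ft_torque'],s['width'])
E
python3 kt.py
```

```text
dx dy pitch [-0.784 -0.092  0.052] -0.9424687628724426
dx dy pitch [-3.296  0.003  0.208] -0.9585427135678392
dx dy pitch [-3.696  0.094  0.346] -0.9360367892976589
dx dy pitch [-2.292 -0.008  0.547] -0.933574207893274
19.9833 [ 635.315 -221.179  230.032] [-4.714  3.174 14.945] [0.845 0.484 0.169] 17.31833151745048
```

```bash
python3 -m pendant '[{"fingers":10,"x":2,"y":0,"z":2,"spin":0},{"fingers":10,"x":4,"y":0,"z":4.5,"spin":0},{"fingers":10,"x":6,"y":0,"z":7,"spin":0},{"fingers":10,"x":7.5,"y":0,"z":9.5,"spin":0},{"fingers":10,"x":7.5,"y":0,"z":9.5,"spin":0},{"fingers":10,"x":7.5,"y":0,"z":9.5,"spin":0}]'
python3 kt.py
```

```text
time_s: 20.48
tcp_pos: [626.7, -222.1, 220.3]
tcp_rot: [0.002, -0.025, 1.0, 0.0]
wrist_force: [-8.4, 3.6, 18.1]
width: 16.9
dx dy pitch [-1.888 -0.009  0.263] -0.9673773071970239
dx dy pitch [-1.828 -0.007  0.265] -0.9675157412707499
dx dy pitch [-1.884 -0.01   0.336] -0.95475372279496
dx dy pitch [-1.12  -0.289  0.488] -0.9458351011172395
20.5333 [ 626.729 -222.083  220.303] [-7.756  2.941 16.64 ] [0.782 1.049 0.133] 16.884930692404453
```

```bash
python3 -m pendant '[{"fingers":10,"x":1,"y":0,"z":2.5,"spin":0},{"fingers":10,"x":2.5,"y":0,"z":5,"spin":0},{"fingers":10,"x":3.7,"y":0,"z":7.5,"spin":0},{"fingers":10,"x":5,"y":0,"z":10,"spin":0},{"fingers":10,"x":5,"y":0,"z":12,"spin":0},{"fingers":10,"x":5,"y":0,"z":12,"spin":0},{"fingers":10,"x":5,"y":0,"z":12,"spin":0}]'
python3 kt.py
```

```text
time_s: 21.12
tcp_pos: [622.8, -223.3, 211.4]
tcp_rot: [0.004, -0.025, 1.0, -0.0]
wrist_force: [-12.9, 4.2, 32.8]
width: 17.1
dx dy pitch [-1.876 -0.093  0.332] -0.9670298165137615
dx dy pitch [-1.718 -0.095  0.352] -0.9675706701104894
dx dy pitch [-1.811 -0.006  0.343] -0.96998556998557
dx dy pitch [-0.261  0.06   0.439] -0.9543774872086412
21.1667 [ 622.784 -223.269  211.424] [-12.151   5.099  34.257] [1.099 1.76  0.055] 17.435709336121064
```

```bash
python3 -m pendant '[{"fingers":10,"x":0,"y":0.7,"z":0,"spin":0},{"fingers":10,"x":0.5,"y":1.3,"z":1,"spin":0},{"fingers":10,"x":1,"y":1.3,"z":3,"spin":0},{"fingers":10,"x":1,"y":1.3,"z":4,"spin":0},{"fingers":10,"x":1,"y":1.3,"z":4,"spin":0},{"fingers":10,"x":1,"y":1.3,"z":4,"spin":0}]'
python3 kt.py
```

```text
time_s: 21.67
tcp_pos: [622.0, -223.2, 207.6]
tcp_rot: [0.004, -0.024, 1.0, -0.001]
wrist_force: [-11.4, 2.3, 32.4]
width: 17.2
dx dy pitch [-2.243 -0.055  0.314] -0.9816735331723256
dx dy pitch [-2.268 -0.022  0.311] -0.9816735331723256
dx dy pitch [-2.547 -0.042  0.339] -0.9806900468550334
dx dy pitch [-0.475  0.031  0.518] -0.9705840758025739
21.7167 [ 621.934 -223.176  207.614] [-11.797   1.765  32.854] [0.567 1.536 0.062] 17.084002440370657
```

```bash
python3 -m pendant '[{"fingers":14,"x":0,"y":0,"z":-2,"spin":0},{"fingers":24,"x":0,"y":0,"z":-3,"spin":0},{"fingers":40,"x":0,"y":0,"z":-3,"spin":0},{"fingers":50,"x":0,"y":0,"z":-3,"spin":0},{"fingers":50,"x":0,"y":0,"z":-3,"spin":0},{"fingers":50,"x":0,"y":0,"z":-15,"spin":0},{"fingers":50,"x":0,"y":0,"z":-45,"spin":0},{"fingers":50,"x":20,"y":0,"z":-85,"spin":0},{"fingers":50,"x":45,"y":0,"z":-125,"spin":0},{"fingers":50,"x":70,"y":0,"z":-145,"spin":0},{"fingers":50,"x":70,"y":0,"z":-145,"spin":0},{"fingers":50,"x":70,"y":0,"z":-145,"spin":0},{"fingers":50,"x":70,"y":0,"z":-145,"spin":0},{"fingers":50,"x":70,"y":0,"z":-145,"spin":0},{"fingers":50,"x":70,"y":0,"z":-145,"spin":0}]'
cat > fin.py <<'E'
from h import *
np.set_printoptions(precision=3,suppress=True)
c=cam('wrist');im=snap('wrist');s=telemetry.read_state();print(s['time_s'],s['tcp_pos'],s['wrist_force'])
m=redmask(im);mb=hue(im,105,125,150)
F,t=face([568,-224.8,.053]);near=boxmask([((30,-110,-10),(160,110,40))],(F,t),c);mo=hue(im,5,20,200,90)*near;mb=mb*near
H=t+96*F[:,0]
def K(p): # key x,y,z in slot frame, yaw, pitch (uphill end up)
    A=F@R.from_euler('zy',[p[3],-p[4]]).as_matrix(); return (A,H+F@np.array(p[:3]))
g=lambda p:-iou(boxmask([((-26,-9,30),(26,9,66))],K(p),c),m)
for x0 in ([0,0,0,0,0],[2,0,5,0,-.15],[0,1,3,.03,.1]):
    r=nm(g,x0,[3,2,3,.04,.08]);print('key free',r.x,r.fun)
g1=lambda p:g([p[0],p[1],0,p[2],0]);r=nm(g1,[0,0,0],[3,2,.04]);print('key seated hyp',r.x,r.fun)
print(m.sum(),mo.sum(),mb.sum())
k=boxmask([((-26,-9,30),(26,9,66)),((-42,-7,0),(42,7,31))],K([r.x[0],r.x[1],0,r.x[2],0]),c);e=k-cv2.erode(k,np.ones((3,3),np.uint8))
cv2.imwrite('pics/f.png',cv2.resize(im[...,::-1],None,fx=1.5,fy=1.5,interpolation=cv2.INTER_CUBIC))
E
python3 fin.py
```

```text
time_s: 22.97
tcp_pos: [550.4, -223.3, 344.2]
tcp_rot: [-0.001, -0.026, 1.0, 0.0]
wrist_force: [-0.5, 0.7, -0.2]
width: 50.1
23.0167 [ 550.367 -223.466  344.267] [-0.271  1.044  0.149]
key free [ 0.273 -0.929 -0.006  0.012  0.027] -0.8965287049399199
key free [-3.368 -0.788  5.078  0.031 -0.017] -0.8467843631778058
key free [ 3.313 -0.333  0.343  0.041  0.074] -0.8619139370584458
key seated hyp [-2.201 -0.902  0.012] -0.895930620413609
1343 1127 985
```

View pics/f.png

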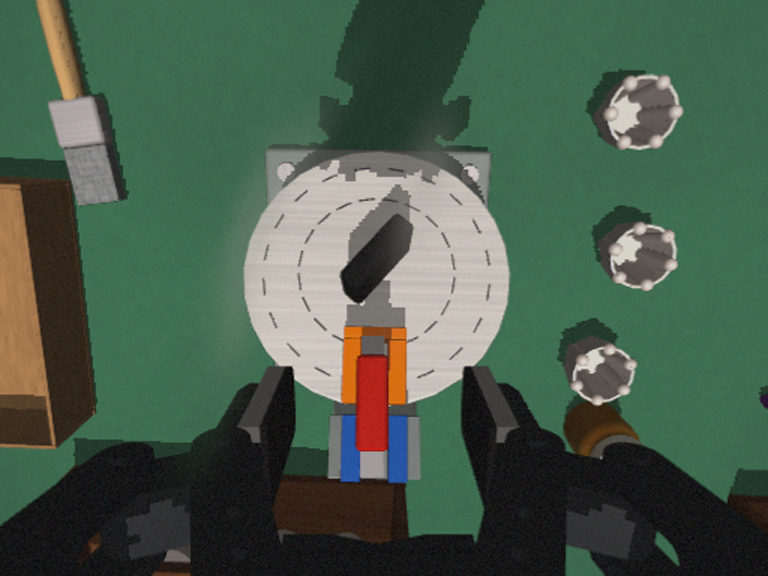

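```bash
cat > cap.py <<'E'
from h import *
import sys,pickle
c=cam('wrist');im=optics.snapshot('wrist');pickle.dump((c,im),open(f'v{sys.argv[1]}.pkl','wb'))
E
python3 cap.py 0
python3 -m pendant '[{"fingers":50,"x":20,"y":30,"z":0,"spin":0},{"fingers":50,"x":40,"y":65,"z":0,"spin":0},{"fingers":50,"x":40,"y":100,"z":0,"spin":0},{"fingers":50,"x":40,"y":130,"z":0,"spin":0},{"fingers":50,"x":40,"y":130,"z":0,"spin":0},{"fingers":50,"x":40,"y":130,"z":0,"spin":0},{"fingers":50,"x":40,"y":130,"z":0,"spin":0},{"fingers":50,"x":40,"y":130,"z":0,"spin":0},{"fingers":50,"x":40,"y":130,"z":0,"spin":0},{"fingers":50,"x":40,"y":130,"z":0,"spin":0}]' | head -2
python3 cap.py 1
python3 -m pendant '[{"fingers":50,"x":0,"y":-40,"z":0,"spin":0},{"fingers":50,"x":0,"y":-80,"z":0,"spin":0},{"fingers":50,"x":0,"y":-120,"z":0,"spin":0},{"fingers":50,"x":0,"y":-160,"z":0,"spin":0},{"fingers":50,"x":0,"y":-200,"z":0,"spin":0},{"fingers":50,"x":0,"y":-235,"z":0,"spin":0},{"fingers":50,"x":0,"y":-260,"z":0,"spin":0},{"fingers":50,"x":0,"y":-260,"z":0,"spin":0},{"fingers":50,"x":0,"y":-260,"z":0,"spin":0},{"fingers":50,"x":0,"y":-260,"z":0,"spin":0},{"fingers":50,"x":0,"y":-260,"z":0,"spin":0},{"fingers":50,"x":0,"y":-260,"z":0,"spin":0}]' | head -2
python3 cap.py 2
python3 - <<'E'
from h import *
import pickle
np.set_printoptions(precision=3,suppress=True)
V=[pickle.load(open(f'v{i}.pkl','rb')) for i in range(3)];D=[]
for c,im in V:
    near=boxmask([((30,-110,-10),(160,110,70))],face([568,-224.8,.053]),c)
    D.append((c,redmask(im)*near,hue(im,105,125,150)*near,hue(im,5,20,200,90)*near)); print([int(x.sum()) for x in D[-1][1:]])
KB=[((-42,-7,0),(42,7,31))];KH=[((-26,-9,30),(26,9,66))]
def parts(p,c):
    F,t=face([p[0],p[1],p[2]]);H=t+96*F[:,0];A=F@R.from_euler('zy',[p[7],-p[8]]).as_matrix();K=(A,H+F@np.array(p[4:7]))
    kh=boxmask(KH,K,c);occ=kh|boxmask(KB,K,c)
    return kh,boxmask(BL,(F,t),c)&(1-occ),boxmask(OR,(F@Rz(p[3]),t),c)&(1-occ)
def g(p): return -sum(iou(k,m) for d in D for k,m in zip(parts(p,d[0]),d[1:]))/9
for x0 in ([568,-224.8,.053,0,0,0,0,0,0],[567,-225,.05,0.03,0,0,5,0,-.12],[568,-225,.06,-.03,-3,0,2,0,.1]):
    r=nm(g,x0,[2,2,.02,.04,3,2,3,.03,.08]);r=nm(g,r.x,[1,1,.01,.02,2,1,2,.02,.04])
    print(r.x,r.fun)
E
```

```text
time_s: 23.9
tcp_pos: [503.7, -97.4, 345.7]
time_s: 24.95
tcp_pos: [517.3, -354.4, 345.8]
[1328, 1015, 1144]
[535, 0, 234]
[705, 0, 732]
[ 568.058 -225.216    0.055    0.001    0.321   -0.028    0.38     0.008
    0.025] -0.40590073479173133
[ 567.012 -224.662    0.047    0.013   -0.581   -0.684    2.087    0.006
   -0.003] -0.4095136232239532
[ 568.088 -225.283    0.061    0.011    0.561   -0.458    1.191   -0.012
    0.029] -0.41005448166764347
```

```bash
python3 - <<'E'
from rig import env,telemetry
print(telemetry.read_state()['time_s'],env.close_job())
E
```

```text
the job is handed in; nothing more can be done
25.0 None
```

I handed the job in at 25.0 s. My last checks suggest the head is lined up and the key is fully home, but no verdict was reported. The bystanders were not approached, though I did not measure them again at the end.

**What I did**
- I pushed the keyway's cheek round with closed fingers. I then closed the jaws on the blue cheeks to find the slot's axis, and on the orange cheeks to centre the keyway on that axis.
- I took the red-handled key from its rest. I set its uphill end down in the slot and pressed it over to the 30° lean between the pads, with at most about 34 N at the wrist. Then I let go and backed away.

**Last checks**
- **Final picture:** the key lies across keyway and slot, between both pairs of cheeks. The gripper stands clear with about zero wrist force.
- **Three-view fit:** this covered three starting guesses.

| Quantity | Fitted | Allowed |
|---|---|---|
| Head angle | 0 to 0.013 rad | ±0.06 rad |
| Key x | −0.6 to +0.6 mm | ±14 mm |
| Key y | −0.7 to 0 mm | ±5 mm |
| Key z | +0.4 to +2.1 mm | ±4 mm |
| Key yaw | within about 0.012 rad | 0.08 rad |
| Key pitch | under 0.03 rad | 0.08 rad |

**What disagreed or was weak**
- **Side views:** the fingers partly hid the parts in both side views, so the overlap score was low (0.41). The key's height rests mostly on the central view.
- **Single-view fit:** one of its three starts ended at z = 5 mm, outside the limit, but it matched worse (0.85 overlap against 0.90). The other two gave z of about 0 mm.
- **Pressing:** the tool read about 1.3 mm off the slot's axis sideways, and a correction did not remove it. The key still seated.

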